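Pull the top pan off the nested stack and slide it into its runner

TASK

Break the top steel pan loose from the stack and lift it straight up, without shifting the stack or tipping the pan. Stand it on the counter in front of the empty runner and let go of it, then take it again by its stub handle and slide it in under the runner's ledges until it is fully home against the rear stop, handle outside. Leave the jar, the bowl and the mallet where they are.

Things in the scene. Friction and masses are not known exactly. Their poses are not given: they have to be found in the camera images.
- tub_mid (a point): Centre, 30 mm over the underside, of the top pan: loose tapered open steel pan, 60 mm high, 0.2 to 0.33 kg. Foot 92 (x) by 42 mm; around its top an upright-faced rim 10 mm high, 110 (x) by 60 mm (y) outside, 3 mm proud of the walls: grip its long sides across 60 mm from above. x along its length, z up; stub handle at -x.
- tub_handle (a point): Grip point of the top pan's stub handle: a steel bar along the pan's x, 14 mm wide (y), 10 mm high, top flush with the rim, reaching 47 mm out from the rim's front edge. This point is 80 mm from the pan's centre towards -x, 55 mm over the pan's underside and 25 mm out from the rim. Axes as the pan's.
- stand: Rest of the stack, loose but heavy (2.6 kg): white base 150 (x) by 92 by 12 mm on the counter with a lower pan, shaped like the top one, fastened on it (rim top at 72 mm, handle to -x). Rubber spring grips in the lower pan's end walls hold the top pan. Origin: centre of the underside; x along the pans, z up.
- stand_nest (a point): Where the top pan's centre is while nested, 72 mm over the counter; axes as the stand's. The pan sits 30 mm deep in the lower one, rim tops 30 mm apart (20 mm free between the rims), and takes about 11 to 20 N of upward pull to come loose. The grips act over the first 18 mm or so of rise; it is free after 35 mm.
- runner: Aluminium runner fixed to the counter, no floor: two side walls 72 mm apart, 77 mm high with ledges above (36 mm gap between them), so the pan enters only by the mouth. Origin on the counter, mid-way. Mouth faces -x, at x = -50 mm; rear stop face at x = +55 mm. Home: pan's centre at x = y = 0, its x along the runner's; front rim and handle stick out.
- jar: Bystander: loose glass jar with a steel lid, 56 mm across, 85 mm high; origin under its centre.
- bowl: Bystander: loose steel bowl, 110 mm across, 45 mm high; origin under its centre.
- mallet: Bystander: loose meat mallet, wooden handle and small steel head, lying along its x, 240 mm long; origin underneath, near its middle.
Mind the look-alikes: they are no part of the job. What is shaped like the part that bears tub_mid but purple or turquoise is not meant. Leave any brown look-alike of the stand alone.

How it is judged:
By the outcome, as a careful person would: the job done as asked, in the order asked, and still so for the second after the job is handed in, with the robot touching nothing.
It also fails if it takes over 58 s, if anything falls off the work surface, if the arm or the gripper's body presses on something with over 40 N, if the wrist force passes 120 N, or if a joint passes its speed limit or range.

ROBOT

A 6-joint arm with a two-finger parallel gripper is mounted at the origin on the work surface. World frame = base frame: x ahead of the robot, y to its left, z up, the work surface at z = 0. Lengths are in mm, angles in rad, forces in N, time in s.
With the tool pointing down it reaches from about 250 to 800 mm from the base axis. Payload 8.5 kg.
Tool frame: the origin (TCP) lies between the finger pads; the fingertips stand 14 mm ahead of it and the grasp point (between the pads) lies 5 mm behind it; z points along the fingers, y is the direction in which the jaws open and shut (so a half turn about z gives the same grasp; the last joint's range is limited). The gripper opens to 85 mm and grips with 20 to 120 N. Pads are 22 mm wide; open, the fingers measure 114 mm over their backs; the gripper's body (76 mm by 85 mm) begins 54 mm behind the grasp point. The pads swing forward as they close: fully open they stand 13 mm farther back than shut.
Start: joints at [1.271, 0.238, -0.013, 1.319, 0, 1.571], TCP at [155.033, 501.543, 245.276] pointing down, gripper open.
Joint ranges: [-2.66, 2.66], [-1.03, 1.9], [-1.14, 1.46], [-1.82, 2.27], [-1.45, 1.34], [-3.14, 3.14]. Speed limits (rad/s): [2.22, 2.22, 2.79, 3.14, 3.14, 3.14].

INTERFACE

Orientations are given as a unit quaternion [w, x, y, z].
In Python, from plant import env gives the robot as it stands.
- The arm moves only by the tool play_rows, never from a script. Its argument "series" is a list of rows, each an object of numbers: "claw": the opening, from -1 (shut) to 1 (fully open); "dx", "dy", "dz": the shift along the world's x, y, z in cm; "wx", "wy", "wz": the turn, a rotation vector about the world's x, y, z in degrees. In form: [{"claw": .., "dx": .., "dy": .., "dz": .., "wx": .., "wy": .., "wz": ..}, ...]. A call has 1 to 5 rows; each row shifts and turns the pose as measured when the row begins; what a row does not reach is not made up. A row lasts 1/10 s, in which the tool goes at most 50 mm and 8.59 degrees, less where a joint would pass 70% of its speed; a pose out of reach is approached as far as the arm can. A call is refused whole if a number of a shift passes 5 or a number of a turn 8.59, either way. A call with a gripper value outside its range is refused whole. The fingers move at their own pace and stop on an object; "newtons" is the grip in N (left out, the last holds). Time passes only in rows, so rows that do not move let the fingers close. It gives the time, the measured TCP pose, the force and the opening at its end, in the units of the state.
- env.sense(): the state, without advancing time (a new reading comes with each control period).
- env.snapshot(name): name is "scene" or "side" or "wrist"; returns a dict with "frame" (420x560x3 uint8, red, green, blue), "vertical_fov" (degrees; the focal length in pixels is half the picture's height over the tangent of half this angle, whatever the lens; pixels are square), "cx", "cy" (the principal point, pixels), "rvec" (rotation vector, rad) and "tvec" (3), from world to camera coordinates, as OpenCV has them. Camera axes: x right, y down, z forward; pixel columns grow to the right and rows downward; lengths in mm; the calibration is good to about 2 mm. The wrist camera is an equidistant fisheye: a pixel r from the principal point sees the ray r / f radians off the axis. A picture is of the moment at which its call begins. There is no depth.
- env.close_job(): hands the job in, once; it reports no verdict.
The state is a dict: "time": time; "joint_positions": joint angles; "joint_vel": joint speeds; "tau": joint torques, N m; "tool_pos": TCP position; "ee_rot": TCP orientation; "ft_force": force on the tool from outside, world axes, zero at the start; "moment": the same for the moment, N m; "grip_width": finger opening in mm.
Only numpy, scipy, OpenCV 4.12 (cv2) and the standard library are available. Lean on these libraries where they do the work, as an engineer would, in place of code of your own. Each camera call takes 0.05 s, during which the arm holds its last target. There are 200 camera calls.

## Working session

There is one attempt and no reset: what is moved stays moved. The work goes in short steps, Python scripts to look and compute and a tool call to move; the robot and the scene stay as the last step left them, time stands still between calls to the robot, and variables do not carry over. Pictures are saved under pics/ and viewed, about 8 in all and at most 12, crops included, and the job is handed in when it is done.

Besides the shell and the picture viewer there is one more tool, called after ">>>" by a JSON object that holds its "fn" and its "kwargs", one argument or row to a line. play_rows: Moves the arm, as the interface text tells. Its arguments: {"type":"object","properties":{"series":{"type":"array","items":{"type":"object","properties":{"claw":{"type":"number"},"dx":{"type":"number"},"dy":{"type":"number"},"dz":{"type":"number"},"wx":{"type":"number"},"wy":{"type":"number"},"wz":{"type":"number"}}}},"newtons":{"type":"number"}},"required":["series"]}

```bash
mkdir -p pics
cat > h.py <<'E'
import numpy as np, cv2, json
from plant import env
def snap(n, fn=None):
    s=env.snapshot(n)
    np.save(f'/tmp/{n}.npy',s,allow_pickle=True)
    if fn: cv2.imwrite('pics/'+fn,cv2.cvtColor(s['frame'],cv2.COLOR_RGB2BGR))
    return s
def load(n): return np.load(f'/tmp/{n}.npy',allow_pickle=True).item()
def cam(s):
    f=210/np.tan(np.radians(s['vertical_fov'])/2)
    R=cv2.Rodrigues(np.array(s['rvec'],float))[0]; t=np.array(s['tvec'],float).ravel()
    return f,R,t
def proj(s,P,fish=False):
    f,R,t=cam(s); p=np.atleast_2d(P)@R.T+t
    if fish:
        r=np.linalg.norm(p[:,:2],axis=1); th=np.arctan2(r,p[:,2]); k=f*th/np.maximum(r,1e-9)
        return p[:,:2]*k[:,None]+[s['cx'],s['cy']]
    return p[:,:2]/p[:,2:]*f+[s['cx'],s['cy']]
def onplane(s,uv,z,fish=False):
    f,R,t=cam(s); d=(np.atleast_2d(uv)-[s['cx'],s['cy']])/f
    if fish:
        th=np.linalg.norm(d,axis=1); k=np.sin(th)/np.maximum(th,1e-9)
        d=np.c_[d*k[:,None],np.cos(th)]
    else: d=np.c_[d,np.ones(len(d))]
    d=d@R; c=-R.T@t
    return c+d*((z-c[2])/d[:,2])[:,None]
E
python3 - <<'E'
from h import *
a=snap('scene','scene0.png');b=snap('side','side0.png')
for s in(a,b):
    f,R,t=cam(s);print(f,s['cx'],s['cy'],-R.T@t,R[2])
print(env.sense())
E
```

```text
499.8113229638152 280.6371350274945 207.59891172657368 [1091.40926127 -865.71775238  966.02989879] [-0.41244288  0.64157838 -0.64673646]
426.45419621391056 276.6427964930462 213.23525537008928 [ 405.42857175 -783.76545525 1049.15084002] [ 0.12985443  0.62374601 -0.77076504]
{'time': 0.1, 'joint_positions': array([ 1.27100792e+00,  2.38707479e-01, -1.41838558e-02,  1.31921597e+00,
        1.94149873e-05,  1.57080231e+00]), 'joint_vel': array([ 1.05296465e-03, -1.70601395e-04,  2.62173108e-03,  5.29712194e-05,
       -1.62924139e-03, -7.50058834e-05]), 'tau': array([ 9.72830749e-04, -5.39722967e+01,  3.46996987e+01,  1.33791825e-02,
        1.08126906e-04, -3.92218311e-07]), 'tool_pos': array([154.92708901, 501.23203591, 244.74347949]), 'ee_rot': array([-1.07482807e-04,  1.49336457e-01,  9.88786222e-01, -6.46687085e-04]), 'ft_force': array([ 0.32810458,  0.56759123, -0.35603012]), 'moment': array([ 0.0217171 , -0.03285214, -0.00065939]), 'grip_width': 85.26196085823632}
```

View pics/scene0.png

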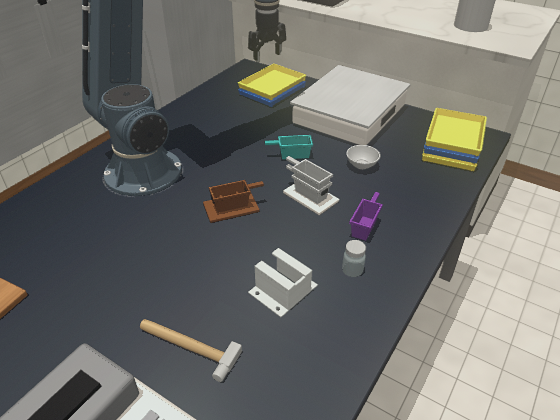

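View pics/side0.png

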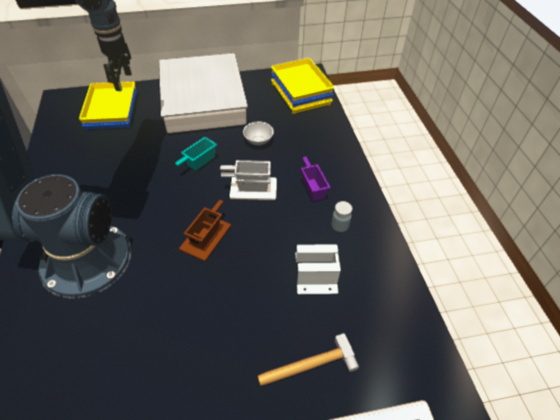

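Candidates in the scene image are the steel pan on the white base (312,172), the turquoise pan (296,147), the purple pan (366,216) and the brown stand (231,200). I choose the steel pan on the white base. The runner is at (284,280), the jar at (354,258), the bowl at (363,157) and the mallet at (190,345). Next I take a close crop of the stack and runner.

Run:
```python
from h import *
def crop(n,x,y,w,h,k): 
    f=cv2.cvtColor(load(n)['frame'],cv2.COLOR_RGB2BGR)[y:y+h,x:x+w]
    return cv2.resize(f,None,fx=k,fy=k,interpolation=cv2.INTER_CUBIC)
A=crop('scene',270,145,80,75,5);B=crop('side',210,145,80,75,5)*1
C=crop('scene',240,240,80,75,5)[:300*2];D=crop('side',280,230,80,75,5)
o=np.vstack([np.hstack([A,B]),np.hstack([C,D])])
o=cv2.resize(o,(640,600));cv2.imwrite('pics/crop0.png',o)  # 4x
```

```text
(no output)
```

View pics/crop0.png

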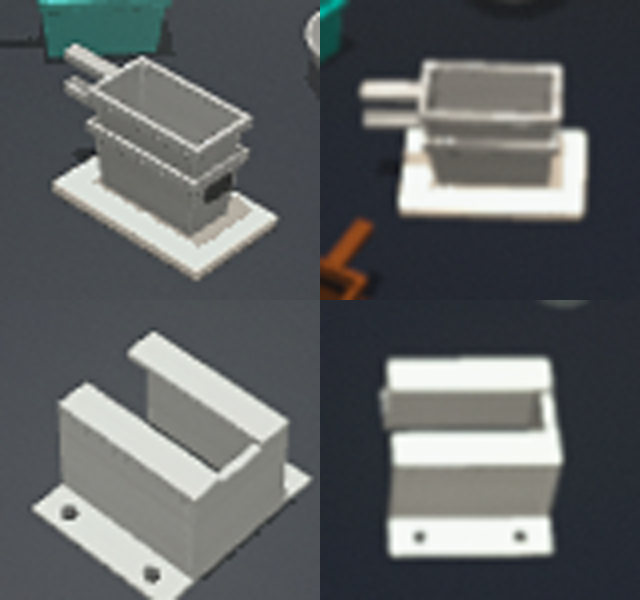

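```bash
cat > fit.py <<'E'
from h import *
from scipy.optimize import least_squares
off={'sA':('scene',270,145),'dA':('side',210,145),'sB':('scene',240,240),'dB':('side',280,230)}
org={'sA':(0,0),'dA':(320,0),'sB':(0,300),'dB':(320,300)}
def px(k,p): n,ox,oy=off[k]; return n,np.array([(p[0]-org[k][0]+.5)/4-.5+ox,(p[1]-org[k][1]+.5)/4-.5+oy])
def fit(obs,model,p0):
    O=[(px(k,p),q) for k,p,q in obs]
    def r(v):
        c,s=np.cos(v[2]),np.sin(v[2]); out=[]
        for (n,uv),q in O:
            x,y,z=model(q,v); P=[v[0]+c*x-s*y,v[1]+s*x+c*y,z]
            out.append(proj(load(n),P)[0]-uv)
        return np.ravel(out)
    s=least_squares(r,p0,loss='soft_l1'); print(np.round(s.x,3)); print(np.round(r(s.x).reshape(-1,2),1).tolist()); return s.x
R=(55,30,102)
st=[('sA',(142,58),(-1,1,'r')),('sA',(252,118),(1,1,'r')),('sA',(197,150),(1,-1,'r')),('sA',(93,95),(-1,-1,'r')),
('dA',(422,63),(-1,1,'r')),('dA',(562,66),(1,1,'r')),('dA',(560,120),(1,-1,'r')),('dA',(421,118),(-1,-1,'r')),
('sA',(53,184),(-1,-1,'b')),('sA',(196,268),(1,-1,'b')),('sA',(277,214),(1,1,'b')),
('dA',(399,210),(-1,-1,'b')),('dA',(585,211),(1,-1,'b')),('dA',(587,131),(1,1,'b'))]
def ms(q,v): return (q[0]*55,q[1]*30,102) if q[2]=='r' else (q[0]*75,q[1]*46,12)
g=onplane(load('side'),[[252,166]],102)[0]; fit(st,ms,[g[0],g[1],0])
ru=[('sB',(88,384),'mi-'),('sB',(60,402),'mo-'),('sB',(130,350),'mi+'),('sB',(155,333),'mo+'),('sB',(197,500),'ro-'),('sB',(290,423),'ro+'),
('dB',(392,433),'mi-'),('dB',(390,465),'mo-'),('dB',(387,390),'mi+'),('dB',(387,360),'mo+'),('dB',(558,465),'ro-')]
def mr(q,v):
    sg=1 if q[2]=='+' else -1
    return (-50 if q[0]=='m' else v[5], sg*(18 if q[1]=='i' else 36+v[4]), v[3])
g=onplane(load('side'),[[318,262]],80)[0]; fit(ru,mr,[g[0],g[1],0,80,5,60])
# jar,bowl rough
print(onplane(load('scene'),[[354,246],[363,152]],85),onplane(load('side'),[[342,210],[258,128]],85))
E
python3 fit.py
```

```text
[ 5.25676e+02  1.81691e+02 -2.01000e-01]
[[-0.5, -0.2], [0.1, 0.0], [0.2, 1.0], [-1.9, -1.2], [0.7, -0.0], [0.0, -0.2], [0.1, -0.4], [-0.5, -0.5], [-0.7, -0.1], [0.4, 1.3], [0.3, 0.6], [0.3, -0.5], [-0.1, 0.1], [-0.3, -0.2]]
[ 6.44112e+02 -1.65632e+02 -1.79000e-01  7.33220e+01  6.08900e+00
  6.17500e+01]
[[-0.1, -0.1], [-0.1, 0.6], [-0.4, 0.7], [-0.1, 0.0], [-0.4, 0.5], [-0.0, 0.1], [-0.5, -0.3], [0.4, -0.7], [0.2, -0.6], [-0.1, -0.2], [0.0, -0.8]]
[[763.89189804 -16.38479175  85.        ]
 [599.8359422  376.00544198  85.        ]] [[760.51919171 -25.92331575  85.        ]
 [576.8349153  389.38908426  85.        ]]
```

The crop confirms the steel pan on the white base, with its handle to the left (-x). The runner's mouth faces left and its rear stop is on the right. I'll move above the pan now.

>>> {"fn": "play_rows", "kwargs": {
  "series": [
    {"dx": 4.6, "dy": -4, "claw": 0.8},
    {"dx": 4.6, "dy": -4, "wz": 2},
    {"dx": 4.6, "dy": -4, "wz": 2},
    {"dx": 4.6, "dy": -4, "wz": 1.7},
    {"dx": 4.6, "dy": -4}
  ]
}}

```text
invalid input at $.series[0]: expected keys claw, dx, dy, dz, wx, wy, wz
```

>>> {"fn": "play_rows", "kwargs": {
  "series": [
    {"dx": 4.6, "dy": -4},
    {"dx": 4.6, "dy": -4},
    {"dx": 4.6, "dy": -4},
    {"dx": 0},
    {"dx": 0}
  ]
}}

```text
invalid input at $.series[0]: expected keys claw, dx, dy, dz, wx, wy, wz
```

All keys needed.

>>> {"fn": "play_rows", "kwargs": {
  "series": [
    {"dx": 4.6, "dy": -4, "dz": 0, "wx": 0, "wy": 0, "wz": 0, "claw": 0.8},
    {"dx": 4.6, "dy": -4, "dz": 0, "wx": 0, "wy": 0, "wz": 2, "claw": 0.8},
    {"dx": 4.6, "dy": -4, "dz": 0, "wx": 0, "wy": 0, "wz": 2, "claw": 0.8},
    {"dx": 4.6, "dy": -4, "dz": 0, "wx": 0, "wy": 0, "wz": 1.7, "claw": 0.8},
    {"dx": 4.6, "dy": -4, "dz": 0, "wx": 0, "wy": 0, "wz": 0, "claw": 0.8}
  ],
  "newtons": 20
}}

```text
time: 0.6
tool_pos: [344.0, 335.2, 243.0]
ee_rot: [-0.001, 0.092, 0.996, -0.001]
ft_force: [0.0, 0.9, -0.4]
grip_width: 76.6
```

>>> {"fn": "play_rows", "kwargs": {
  "series": [
    {"dx": 4.6, "dy": -4, "dz": 0, "wx": 0, "wy": 0, "wz": 0, "claw": 0.8},
    {"dx": 4.6, "dy": -4, "dz": 0, "wx": 0, "wy": 0, "wz": 0, "claw": 0.8},
    {"dx": 4.6, "dy": -4, "dz": 0, "wx": 0, "wy": 0, "wz": 0, "claw": 0.8},
    {"dx": 0, "dy": 0, "dz": 0, "wx": 0, "wy": 0, "wz": 0, "claw": 0.8},
    {"dx": 0, "dy": 0, "dz": 0, "wx": 0, "wy": 0, "wz": 0, "claw": 0.8}
  ]
}}

```text
time: 1.1
tool_pos: [460.4, 230.9, 241.6]
ee_rot: [-0.001, 0.096, 0.995, -0.002]
ft_force: [-0.7, 0.4, 0.2]
grip_width: 76.7
```

>>> {"fn": "play_rows", "kwargs": {
  "series": [
    {"dx": 4.0, "dy": -3, "dz": -2, "wx": 0, "wy": 0, "wz": 0, "claw": 0.8},
    {"dx": 2.5, "dy": -1.9, "dz": -2, "wx": 0, "wy": 0, "wz": 0, "claw": 0.8},
    {"dx": 0.7, "dy": -0.5, "dz": -0.5, "wx": 0, "wy": 0, "wz": 0, "claw": 0.8},
    {"dx": 0, "dy": 0, "dz": 0, "wx": 0, "wy": 0, "wz": 0, "claw": 0.8}
  ]
}}

```text
time: 1.5
tool_pos: [528.4, 181.4, 197.2]
ee_rot: [-0.002, 0.093, 0.996, -0.002]
ft_force: [0.4, 0.6, 0.8]
grip_width: 77.1
```

Run:
```python
from h import *
s=snap('wrist','w1.png');f,R,t=cam(s);print(f,s['cx'],s['cy'],-R.T@t,R[2]);q=env.sense();print(q['tool_pos'],q['ee_rot'])
```

```text
325.19226210127806 279.79563834246585 209.9996856014754 [456.48924859 195.58275688 325.61100143] [ 0.28124878 -0.05596854 -0.95800138]
[527.95075389 181.78626469 197.58455192] [-0.00182669  0.09303739  0.99565952 -0.00168365]
```

View pics/w1.png

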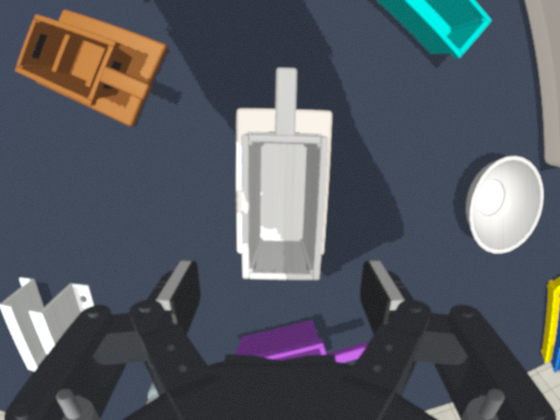

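Run:
```python
from h import *
s=load('wrist')
P=onplane(s,[[243,134],[326,134],[320,279],[243,279],[277,68],[296,68]],102,True);print(P.round(1))
print('c',P[:4].mean(0), np.degrees(np.arctan2(*((P[2]+P[3]-P[0]-P[1])[[1,0]]))),np.degrees(np.arctan2(*((P[3]-P[0])[[1,0]]))),np.degrees(np.arctan2(*((P[2]-P[1])[[1,0]]))))
c,a=np.array([525.7,181.7]),-.201
for (x,y) in [(-55,-30),(-55,30),(55,30),(55,-30)]:
  print(proj(s,[c[0]+np.cos(a)*x-np.sin(a)*y,c[1]+np.sin(a)*x+np.cos(a)*y,102],True))
I=cv2.cvtColor(s['frame'],cv2.COLOR_RGB2BGR)[50:300,220:345];cv2.imwrite('pics/w1c.png',cv2.resize(I[:,:],None,fx=2.4,fy=2.4,interpolation=cv2.INTER_CUBIC))
```

```text
[[464.1 167.8 102. ]
 [474.4 223.8 102. ]
 [583.3 203.  102. ]
 [572.3 143.8 102. ]
 [423.7 199.1 102. ]
 [426.  211.7 102. ]]
c [523.52330565 184.59097503 102.        ] -11.632397863899671 -12.495375410873088 -10.769628592344135
[[237.18221505 137.80081703]]
[[324.40899388 139.17592686]]
[[316.70837289 282.07864707]]
[[240.36576463 280.90973137]]
```

View pics/w1c.png

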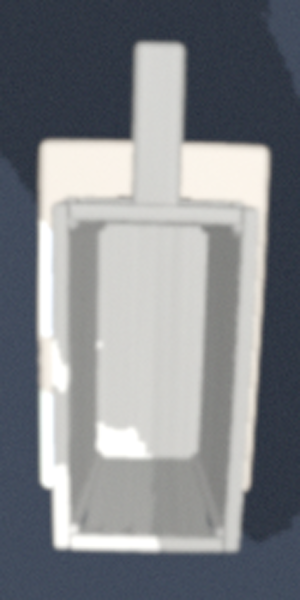

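>>> {"fn": "play_rows", "kwargs": {
  "series": [
    {"dx": -0.45, "dy": 0.25, "dz": -2.5, "wx": 0, "wy": 0, "wz": -0.9, "claw": 0.8},
    {"dx": 0, "dy": 0, "dz": -3, "wx": 0, "wy": 0, "wz": 0, "claw": 0.8},
    {"dx": 0, "dy": 0, "dz": -2.5, "wx": 0, "wy": 0, "wz": 0, "claw": 0.8},
    {"dx": 0, "dy": 0, "dz": -0.4, "wx": 0, "wy": 0, "wz": 0, "claw": 0.8},
    {"dx": 0, "dy": 0, "dz": 0, "wx": 0, "wy": 0, "wz": 0, "claw": 0.8}
  ]
}}

```text
time: 2.05
tool_pos: [519.7, 191.0, 116.7]
ee_rot: [0.0, 0.097, 0.995, 0.0]
ft_force: [-0.0, 0.4, 0.1]
grip_width: 76.6
```

Run:
```python
from h import *
s=snap('wrist','w2.png');q=env.sense();print(q['tool_pos'],q['ee_rot'],q['ft_force'])
x,y,z=q['ee_rot'][1:];print(np.degrees(2*np.arctan2(y,x))-180)
I=cv2.cvtColor(s['frame'],cv2.COLOR_RGB2BGR)[120:400,140:420];cv2.imwrite('pics/w2c.png',cv2.resize(I,None,fx=2.1,fy=2.1,interpolation=cv2.INTER_CUBIC))
```

```text
[519.8372797  191.06357564 117.08264662] [5.63621303e-04 9.73783816e-02 9.95247207e-01 3.61827492e-04] [ 0.56756879 -0.25726519 -0.24281873]
-11.176454304508013
```

View pics/w2c.png

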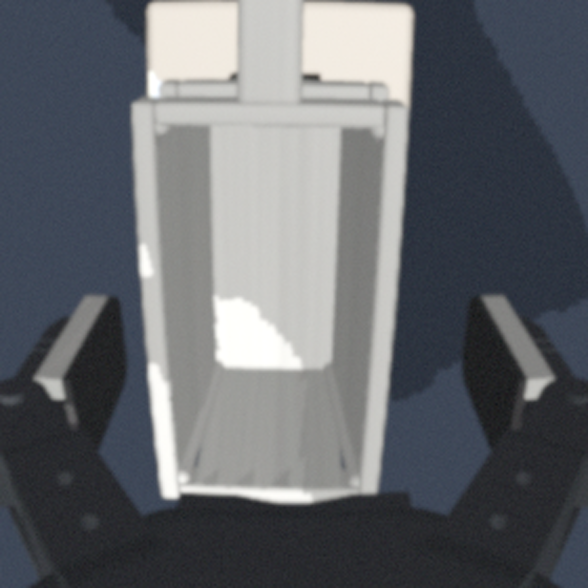

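Run:
```python
from h import *
s=load('wrist')
P=onplane(s,np.array([[133,101],[405,101],[379,494],[163,497]])/2.1+[140,120]-.25,102,True);print(P.round(1))
print('c',P[:4].mean(0), np.degrees(np.arctan2(*((P[2]+P[3]-P[0]-P[1])[[1,0]]))))
```

```text
[[463.6 167.  102. ]
 [475.1 224.2 102. ]
 [580.6 203.2 102. ]
 [570.9 143.9 102. ]]
c [522.53018705 184.5784507  102.        ] -11.687757284034424
```

>>> {"fn": "play_rows", "kwargs": {
  "series": [
    {"dx": 0.3, "dy": -0.6, "dz": 0, "wx": 0, "wy": 0, "wz": 0, "claw": 0.8},
    {"dx": 0, "dy": 0, "dz": 0, "wx": 0, "wy": 0, "wz": 0, "claw": 0.8}
  ]
}}

```text
time: 2.3
tool_pos: [523.9, 185.9, 119.9]
ee_rot: [0.002, 0.097, 0.995, 0.001]
ft_force: [0.4, -0.5, -0.6]
grip_width: 76.8
```

>>> {"fn": "play_rows", "kwargs": {
  "series": [
    {"dx": -0.1, "dy": -0.15, "dz": -1.2, "wx": 0, "wy": 0, "wz": -0.4, "claw": 0.8},
    {"dx": 0, "dy": 0, "dz": -1, "wx": 0, "wy": 0, "wz": 0, "claw": 0.8},
    {"dx": 0, "dy": 0, "dz": -0.6, "wx": 0, "wy": 0, "wz": 0, "claw": 0.8},
    {"dx": 0, "dy": 0, "dz": 0, "wx": 0, "wy": 0, "wz": 0, "claw": 0.8}
  ]
}}

```text
time: 2.7
tool_pos: [523.7, 183.9, 90.9]
ee_rot: [0.003, 0.101, 0.995, 0.002]
ft_force: [-0.6, -0.2, 0.3]
grip_width: 76.9
```

```bash
cat > st.py <<'E'
from h import *
q=env.sense();x,y=q['ee_rot'][1:3]
a=np.degrees(2*np.arctan2(y,x))-180
R=cv2.Rodrigues(np.zeros(3))[0]
from scipy.spatial.transform import Rotation as Ro
w=q['ee_rot'];Z=Ro.from_quat([w[1],w[2],w[3],w[0]]).as_matrix()[:,2]
print('t',round(q['time'],2),'pos',q['tool_pos'].round(1),'yaw',a.round(2),'z',Z.round(4),'F',q['ft_force'].round(1),'M',q['moment'].round(2),'w',round(q['grip_width'],1))
E
python3 st.py
```

```text
t 2.7 pos [523.7 183.9  90.9] yaw -11.61 z [ 0.007   0.0027 -1.    ] F [-0.6 -0.2  0.3] M [0.05 0.09 0.01] w 76.9
```

>>> {"fn": "play_rows", "kwargs": {
  "series": [
    {"dx": 0, "dy": 0.06, "dz": -0.2, "wx": -0.15, "wy": 0.4, "wz": 0, "claw": 0.6},
    {"dx": 0, "dy": 0, "dz": 0, "wx": 0, "wy": 0, "wz": 0, "claw": 0.5},
    {"dx": 0, "dy": 0, "dz": 0, "wx": 0, "wy": 0, "wz": 0, "claw": 0.5}
  ]
}}

```text
time: 3.0
tool_pos: [523.6, 184.4, 88.2]
ee_rot: [-0.001, 0.101, 0.995, -0.0]
ft_force: [-0.2, 0.6, -0.1]
grip_width: 64.0
```

Run:
```python
import st
from h import *
s=snap('wrist','w3.png')
I=cv2.cvtColor(s['frame'],cv2.COLOR_RGB2BGR)[200:400,150:410];cv2.imwrite('pics/w3c.png',cv2.resize(I,None,fx=3,fy=3,interpolation=cv2.INTER_CUBIC))
```

```text
t 3.0 pos [523.6 184.4  88.2] yaw -11.62 z [-1.5e-03 -5.0e-04 -1.0e+00] F [-0.2  0.6 -0.1] M [ 0.   -0.01 -0.01] w 64.0
```

View pics/w3c.png

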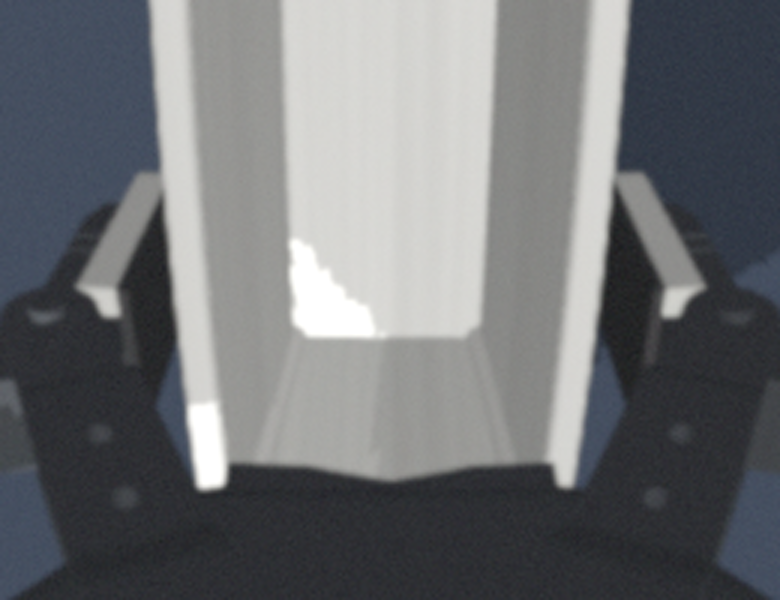

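The wrist crop (rim edges at columns 166 and 615, pads at 162 and 615) shows the pan centred between the fingers. Closing gently.

>>> {"fn": "play_rows", "kwargs": {
  "series": [
    {"dx": 0, "dy": 0, "dz": 0, "wx": 0, "wy": 0, "wz": 0, "claw": 0.44},
    {"dx": 0, "dy": 0, "dz": 0, "wx": 0, "wy": 0, "wz": 0, "claw": 0.4},
    {"dx": 0, "dy": 0, "dz": 0, "wx": 0, "wy": 0, "wz": 0, "claw": 0.36}
  ],
  "newtons": 20
}}

```text
time: 3.35
tool_pos: [523.6, 184.0, 88.7]
ee_rot: [-0.0, 0.101, 0.995, -0.001]
ft_force: [-0.0, -0.4, -1.2]
grip_width: 59.7
```

```bash
python3 st.py
```

```text
t 3.35 pos [523.6 184.   88.7] yaw -11.64 z [-0.001  -0.0013 -1.    ] F [-0.  -0.4 -1.2] M [ 0.    0.   -0.06] w 59.7
```

>>> {"fn": "play_rows", "kwargs": {
  "series": [
    {"dx": 0, "dy": 0, "dz": 0, "wx": 0, "wy": 0, "wz": 0, "claw": 0.0},
    {"dx": 0, "dy": 0, "dz": 0, "wx": 0, "wy": 0, "wz": 0, "claw": -0.5}
  ],
  "newtons": 75
}}

```text
time: 3.55
tool_pos: [523.7, 184.0, 89.0]
ee_rot: [-0.0, 0.101, 0.995, -0.001]
ft_force: [-0.6, -1.6, -1.7]
grip_width: 58.8
```

```bash
python3 st.py
```

```text
t 3.55 pos [523.7 184.   89. ] yaw -11.65 z [-6.e-04 -1.e-03 -1.e+00] F [-0.6 -1.6 -1.7] M [-0.19 -0.01 -0.03] w 58.8
```

>>> {"fn": "play_rows", "kwargs": {
  "series": [
    {"dx": 0, "dy": 0, "dz": 0.3, "wx": 0, "wy": 0, "wz": 0, "claw": -0.5},
    {"dx": 0, "dy": 0, "dz": 0.3, "wx": 0, "wy": 0, "wz": 0, "claw": -0.5},
    {"dx": 0, "dy": 0, "dz": 0.3, "wx": 0, "wy": 0, "wz": 0, "claw": -0.5}
  ]
}}

```text
time: 3.85
tool_pos: [522.0, 183.9, 95.4]
ee_rot: [-0.003, 0.101, 0.995, -0.001]
ft_force: [2.4, 0.7, -13.4]
grip_width: 58.6
```

```bash
python3 st.py
```

```text
t 3.85 pos [522.  183.9  95.4] yaw -11.62 z [-0.0056 -0.0018 -1.    ] F [  2.4   0.7 -13.4] M [ 0.09 -0.58  0.02] w 58.6
```

>>> {"fn": "play_rows", "kwargs": {
  "series": [
    {"dx": 0.1, "dy": 0, "dz": 0.4, "wx": 0, "wy": -0.3, "wz": 0, "claw": -0.5},
    {"dx": 0.05, "dy": 0, "dz": 0.4, "wx": 0, "wy": 0, "wz": 0, "claw": -0.5},
    {"dx": 0, "dy": 0, "dz": 0.4, "wx": 0, "wy": 0, "wz": 0, "claw": -0.5}
  ]
}}

```text
time: 4.15
tool_pos: [522.7, 183.5, 107.0]
ee_rot: [-0.001, 0.101, 0.995, -0.002]
ft_force: [2.2, -1.2, -2.9]
grip_width: 58.6
```

```bash
python3 st.py
```

```text
t 4.15 pos [522.7 183.5 107. ] yaw -11.61 z [-0.0028 -0.0031 -1.    ] F [ 2.2 -1.2 -2.9] M [-0.11 -1.42 -0.03] w 58.6
```

>>> {"fn": "play_rows", "kwargs": {
  "series": [
    {"dx": 0.1, "dy": 0.05, "dz": 0.5, "wx": 0, "wy": -0.15, "wz": 0, "claw": -0.5},
    {"dx": 0, "dy": 0, "dz": 0.6, "wx": 0, "wy": 0, "wz": 0, "claw": -0.5},
    {"dx": 0, "dy": 0, "dz": 0.8, "wx": 0, "wy": 0, "wz": 0, "claw": -0.5},
    {"dx": 0, "dy": 0, "dz": 1, "wx": 0, "wy": 0, "wz": 0, "claw": -0.5}
  ]
}}

```text
time: 4.55
tool_pos: [524.9, 184.7, 140.9]
ee_rot: [0.002, 0.101, 0.995, -0.0]
ft_force: [-0.7, -0.2, -2.3]
grip_width: 58.6
```

```bash
python3 st.py
```

```text
t 4.55 pos [524.9 184.7 140.9] yaw -11.61 z [ 0.0041 -0.0012 -1.    ] F [-0.7 -0.2 -2.3] M [ 0.02 -0.04  0.02] w 58.6
```

>>> {"fn": "play_rows", "kwargs": {
  "series": [
    {"dx": 0, "dy": 0, "dz": 1.5, "wx": 0, "wy": 0, "wz": 0, "claw": -0.5},
    {"dx": 0, "dy": 0, "dz": 2, "wx": 0, "wy": 0, "wz": 0, "claw": -0.5},
    {"dx": 0, "dy": 0, "dz": 2, "wx": 0, "wy": 0, "wz": 0, "claw": -0.5},
    {"dx": 0, "dy": 0, "dz": 1, "wx": 0, "wy": 0, "wz": 0, "claw": -0.5},
    {"dx": 0, "dy": 0, "dz": 0, "wx": 0, "wy": 0, "wz": 0, "claw": -0.5}
  ]
}}

```text
time: 5.05
tool_pos: [525.5, 185.1, 214.4]
ee_rot: [0.005, 0.101, 0.995, 0.001]
ft_force: [0.9, 0.1, -2.5]
grip_width: 58.0
```

Run:
```python
import st
from h import *
s=snap('scene','s1.png');d=snap('side','d1.png');w=snap('wrist')
a=cv2.resize(s['frame'][100:225,240:380],None,fx=2.85,fy=2.4,interpolation=2)
b=cv2.resize(d['frame'][90:215,180:320],None,fx=2.85,fy=2.4,interpolation=2)
o=np.hstack([a,b]);c=cv2.resize(w['frame'],(400,300));c=np.hstack([c,cv2.resize(s['frame'][:],(o.shape[1]-400,300))])
cv2.imwrite('pics/v1.png',cv2.cvtColor(np.vstack([o,c]),cv2.COLOR_RGB2BGR))
```

```text
t 5.05 pos [525.5 185.1 214.4] yaw -11.6 z [ 0.0094  0.0013 -1.    ] F [ 0.9  0.1 -2.5] M [ 0.03 -0.06  0.02] w 58.0
```

View pics/v1.png

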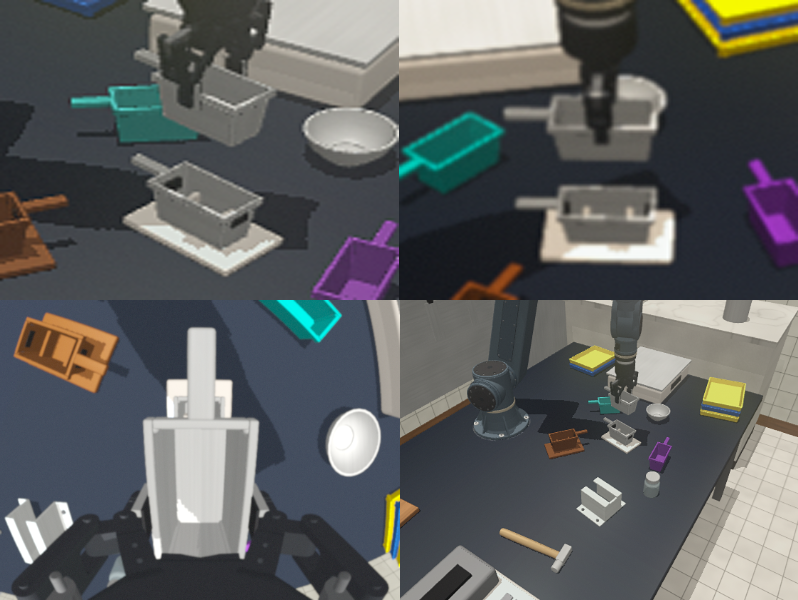

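The pan is out and level, and the stack hasn't moved. Next I check the obstacles near the placing spot.

Run:
```python
from h import *
d=load('side')
print(onplane(d,[[180,247],[208,258],[230,230],[222,204],[262,380],[345,337],[355,368]],0).round(0))
```

```text
[[ 274.  -12.    0.]
 [ 352.  -66.    0.]
 [ 428.   25.    0.]
 [ 415.  135.    0.]
 [ 449. -441.    0.]
 [ 677. -373.    0.]
 [ 679. -454.    0.]]
```

>>> {"fn": "play_rows", "kwargs": {
  "series": [
    {"dx": -0.4, "dy": -4.5, "dz": 0, "wx": 0, "wy": 0.5, "wz": 0, "claw": -0.5},
    {"dx": -0.4, "dy": -4.5, "dz": 0, "wx": 0, "wy": 0, "wz": 0.6, "claw": -0.5},
    {"dx": -0.4, "dy": -4.5, "dz": 0, "wx": 0, "wy": 0, "wz": 0.6, "claw": -0.5},
    {"dx": -0.4, "dy": -4.5, "dz": 0, "wx": 0, "wy": 0, "wz": 0, "claw": -0.5},
    {"dx": -0.4, "dy": -4, "dz": 0, "wx": 0, "wy": 0, "wz": 0, "claw": -0.5}
  ]
}}

```text
time: 5.7
tool_pos: [501.3, -36.9, 205.8]
ee_rot: [-0.005, 0.085, 0.996, -0.0]
ft_force: [0.2, 0.3, -2.4]
grip_width: 58.4
```

```bash
python3 st.py
```

```text
t 5.7 pos [501.3 -36.9 205.8] yaw -9.78 z [-1.080e-02  6.000e-04 -9.999e-01] F [ 0.2  0.3 -2.4] M [-0.07 -0.07 -0.04] w 58.4
```

>>> {"fn": "play_rows", "kwargs": {
  "series": [
    {"dx": 0.5, "dy": -4, "dz": -1, "wx": 0, "wy": -0.6, "wz": 0, "claw": -0.5},
    {"dx": 0.5, "dy": -4, "dz": -2, "wx": 0, "wy": 0, "wz": 0, "claw": -0.5},
    {"dx": 0.2, "dy": -1.5, "dz": -2, "wx": 0, "wy": 0, "wz": -0.4, "claw": -0.5},
    {"dx": 0, "dy": 0, "dz": 0, "wx": 0, "wy": 0, "wz": 0, "claw": -0.5}
  ]
}}

```text
time: 6.1
tool_pos: [510.1, -140.1, 150.8]
ee_rot: [-0.002, 0.092, 0.996, 0.0]
ft_force: [0.3, 0.4, -3.9]
grip_width: 58.6
```

```bash
python3 st.py
```

```text
t 6.1 pos [ 510.1 -140.1  150.8] yaw -10.51 z [-4.4e-03  8.0e-04 -1.0e+00] F [ 0.3  0.4 -3.9] M [ 0.02  0.08 -0.01] w 58.6
```

>>> {"fn": "play_rows", "kwargs": {
  "series": [
    {"dx": 0.3, "dy": 0, "dz": -2.5, "wx": 0, "wy": -0.2, "wz": 0, "claw": -0.5},
    {"dx": 0, "dy": 0, "dz": -3, "wx": 0, "wy": 0, "wz": 0, "claw": -0.5},
    {"dx": 0, "dy": 0, "dz": -2, "wx": 0, "wy": 0, "wz": 0, "claw": -0.5},
    {"dx": 0, "dy": 0, "dz": -0.4, "wx": 0, "wy": 0, "wz": 0, "claw": -0.5},
    {"dx": 0, "dy": 0, "dz": 0, "wx": 0, "wy": 0, "wz": 0, "claw": -0.5}
  ]
}}

```text
time: 6.6
tool_pos: [511.9, -137.5, 69.1]
ee_rot: [-0.002, 0.091, 0.996, 0.001]
ft_force: [0.0, 0.4, -2.9]
grip_width: 58.1
```

```bash
python3 st.py
```

```text
t 6.6 pos [ 511.9 -137.5   69.1] yaw -10.48 z [-0.0041  0.0029 -1.    ] F [ 0.   0.4 -2.9] M [-0.04 -0.05 -0.01] w 58.1
```

>>> {"fn": "play_rows", "kwargs": {
  "series": [
    {"dx": 0, "dy": -0.15, "dz": -0.8, "wx": -0.15, "wy": -0.2, "wz": 0.2, "claw": -0.5},
    {"dx": 0, "dy": 0, "dz": -0.6, "wx": 0, "wy": 0, "wz": 0, "claw": -0.5},
    {"dx": 0, "dy": 0, "dz": -0.3, "wx": 0, "wy": 0, "wz": 0, "claw": -0.5},
    {"dx": 0, "dy": 0, "dz": 0, "wx": 0, "wy": 0, "wz": 0, "claw": -0.5}
  ]
}}

```text
time: 7.0
tool_pos: [513.7, -138.6, 53.7]
ee_rot: [0.002, 0.089, 0.996, -0.0]
ft_force: [1.0, 0.5, -2.3]
grip_width: 58.6
```

```bash
python3 st.py
```

```text
t 7.0 pos [ 513.7 -138.6   53.7] yaw -10.18 z [ 3.6e-03 -8.0e-04 -1.0e+00] F [ 1.   0.5 -2.3] M [ 0.01 -0.03  0.04] w 58.6
```

>>> {"fn": "play_rows", "kwargs": {
  "series": [
    {"dx": 0, "dy": 0, "dz": -0.4, "wx": 0, "wy": 0.2, "wz": 0, "claw": -0.5},
    {"dx": 0, "dy": 0, "dz": -0.2, "wx": 0, "wy": 0, "wz": 0, "claw": -0.5},
    {"dx": 0, "dy": 0, "dz": 0, "wx": 0, "wy": 0, "wz": 0, "claw": -0.5}
  ]
}}

```text
time: 7.3
tool_pos: [514.2, -138.8, 48.0]
ee_rot: [0.001, 0.089, 0.996, -0.001]
ft_force: [0.2, -0.4, -1.2]
grip_width: 58.7
```

```bash
python3 st.py
```

```text
t 7.3 pos [ 514.2 -138.8   48. ] yaw -10.2 z [ 0.0011 -0.0011 -1.    ] F [ 0.2 -0.4 -1.2] M [-0.01 -0.01 -0.  ] w 58.7
```

>>> {"fn": "play_rows", "kwargs": {
  "series": [
    {"dx": 0, "dy": 0, "dz": -0.15, "wx": 0, "wy": 0, "wz": 0, "claw": -0.5},
    {"dx": 0, "dy": 0, "dz": -0.1, "wx": 0, "wy": 0, "wz": 0, "claw": -0.5},
    {"dx": 0, "dy": 0, "dz": 0, "wx": 0, "wy": 0, "wz": 0, "claw": -0.5}
  ]
}}

```text
time: 7.6
tool_pos: [514.6, -139.0, 47.4]
ee_rot: [0.002, 0.089, 0.996, -0.001]
ft_force: [0.7, -0.1, -2.4]
grip_width: 58.4
```

```bash
python3 st.py
```

```text
t 7.6 pos [ 514.6 -139.    47.4] yaw -10.21 z [ 0.0029 -0.0014 -1.    ] F [ 0.7 -0.1 -2.4] M [-0.   -0.03 -0.03] w 58.4
```

>>> {"fn": "play_rows", "kwargs": {
  "series": [
    {"dx": 0, "dy": 0, "dz": -0.25, "wx": 0, "wy": 0.1, "wz": 0, "claw": -0.5},
    {"dx": 0, "dy": 0, "dz": -0.25, "wx": 0, "wy": 0, "wz": 0, "claw": -0.5}
  ]
}}

```text
time: 7.8
tool_pos: [515.0, -139.2, 46.9]
ee_rot: [0.002, 0.089, 0.996, -0.001]
ft_force: [-14.5, 3.0, 41.0]
grip_width: 58.2
```

```bash
python3 st.py
```

```text
t 7.8 pos [ 515.  -139.2   46.9] yaw -10.23 z [ 0.0045 -0.002  -1.    ] F [-14.5   3.   41. ] M [1.12 2.68 0.09] w 58.2
```

>>> {"fn": "play_rows", "kwargs": {
  "series": [
    {"dx": 0, "dy": 0, "dz": 0.02, "wx": 0, "wy": 0, "wz": 0, "claw": -0.5},
    {"dx": 0, "dy": 0, "dz": 0, "wx": 0, "wy": 0, "wz": 0, "claw": -0.5}
  ],
  "newtons": 20
}}

```text
time: 8.0
tool_pos: [515.4, -139.3, 48.4]
ee_rot: [0.003, 0.089, 0.996, -0.001]
ft_force: [0.4, -0.4, -2.6]
grip_width: 58.6
```

```bash
python3 st.py
```

```text
t 8.0 pos [ 515.4 -139.3   48.4] yaw -10.23 z [ 0.0065 -0.0026 -1.    ] F [ 0.4 -0.4 -2.6] M [-0.03 -0.06 -0.01] w 58.6
```

>>> {"fn": "play_rows", "kwargs": {
  "series": [
    {"dx": 0, "dy": 0, "dz": -0.15, "wx": -0.15, "wy": 0.35, "wz": 0, "claw": -0.5},
    {"dx": 0, "dy": 0, "dz": -0.05, "wx": 0, "wy": 0, "wz": 0, "claw": -0.5}
  ]
}}

```text
time: 8.2
tool_pos: [515.6, -139.5, 47.1]
ee_rot: [0.001, 0.089, 0.996, -0.003]
ft_force: [-6.3, 0.5, 17.4]
grip_width: 58.2
```

```bash
python3 st.py
```

```text
t 8.2 pos [ 515.6 -139.5   47.1] yaw -10.24 z [ 6.0e-04 -5.6e-03 -1.0e+00] F [-6.3  0.5 17.4] M [ 0.53  1.19 -0.01] w 58.2
```

>>> {"fn": "play_rows", "kwargs": {
  "series": [
    {"dx": 0, "dy": 0, "dz": 0, "wx": 0, "wy": 0, "wz": 0, "claw": 0.45},
    {"dx": 0, "dy": 0, "dz": 0, "wx": 0, "wy": 0, "wz": 0, "claw": 0.6},
    {"dx": 0, "dy": 0, "dz": 0, "wx": 0, "wy": 0, "wz": 0, "claw": 0.75},
    {"dx": 0, "dy": 0, "dz": 0, "wx": 0, "wy": 0, "wz": 0, "claw": 0.75}
  ]
}}

```text
time: 8.6
tool_pos: [516.1, -139.5, 46.2]
ee_rot: [0.0, 0.089, 0.996, -0.003]
ft_force: [-0.6, 0.2, -0.6]
grip_width: 74.9
```

```bash
python3 st.py
```

```text
t 8.6 pos [ 516.1 -139.5   46.2] yaw -10.24 z [-3.0e-04 -5.9e-03 -1.0e+00] F [-0.6  0.2 -0.6] M [-0.03 -0.02  0.02] w 74.9
```

>>> {"fn": "play_rows", "kwargs": {
  "series": [
    {"dx": 0, "dy": 0, "dz": 2, "wx": -0.3, "wy": 0, "wz": 0, "claw": 0.75},
    {"dx": 0, "dy": 0, "dz": 4, "wx": 0, "wy": 0, "wz": 0, "claw": 0.75},
    {"dx": 0, "dy": 0, "dz": 4, "wx": 0, "wy": 0, "wz": 0, "claw": 0.75},
    {"dx": 2, "dy": 0, "dz": 4, "wx": 0, "wy": 0, "wz": 0, "claw": 0.75},
    {"dx": 3, "dy": -0.6, "dz": 2, "wx": 0, "wy": 0, "wz": 0, "claw": 0.75}
  ]
}}

```text
time: 9.1
tool_pos: [560.4, -144.1, 208.0]
ee_rot: [-0.005, 0.089, 0.996, -0.005]
ft_force: [1.5, 1.3, -0.4]
grip_width: 74.8
```

>>> {"fn": "play_rows", "kwargs": {
  "series": [
    {"dx": 3, "dy": -0.6, "dz": 0, "wx": 0, "wy": 0, "wz": 0, "claw": 0.75},
    {"dx": 1, "dy": 0, "dz": 0, "wx": 0, "wy": 0, "wz": 0, "claw": 0.75},
    {"dx": 0, "dy": 0, "dz": 0, "wx": 0, "wy": 0, "wz": 0, "claw": 0.75},
    {"dx": 0, "dy": 0, "dz": 0, "wx": 0, "wy": 0, "wz": 0, "claw": 0.75}
  ]
}}

```text
time: 9.5
tool_pos: [606.1, -151.2, 211.4]
ee_rot: [-0.002, 0.089, 0.996, -0.005]
ft_force: [0.5, -0.0, -0.6]
grip_width: 74.8
```

Run:
```python
import st
from h import *
s=snap('wrist','w4.png')
I=cv2.cvtColor(s['frame'],cv2.COLOR_RGB2BGR)[0:300,140:440];cv2.imwrite('pics/w4c.png',cv2.resize(I,None,fx=2,fy=2,interpolation=cv2.INTER_CUBIC))
```

```text
t 9.5 pos [ 606.1 -151.2  211.4] yaw -10.24 z [-0.004  -0.0107 -0.9999] F [ 0.5 -0.  -0.6] M [ 0.03 -0.02 -0.01] w 74.8
```

View pics/w4c.png

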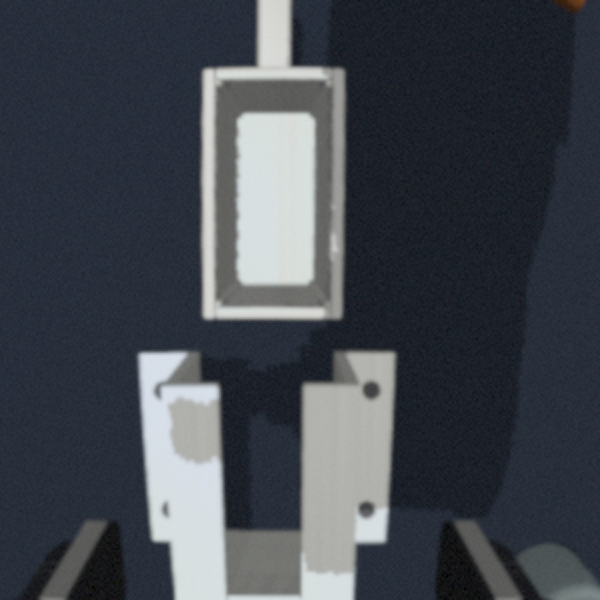

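Run:
```python
from h import *
s=load('wrist')
f=lambda L,z:onplane(s,np.array(L)/2.+[140,0]-.25,z,True)
P=f([[202,68],[345,68],[343,319],[202,319]],60);c=P.mean(0);a=P[2]+P[3]-P[0]-P[1]
print(P.round(1),'pan c',c,np.degrees(np.arctan2(a[1],a[0])),np.linalg.norm(P[0]-P[1]),np.linalg.norm(P[0]-P[3]))
for z in(77,80,83):
  Q=f([[219,384],[302,384],[301,570],[225,570],[164,384],[356,384]],z);m=(Q[0]+Q[1])/2;e=(Q[2]+Q[3])/2;d=e-m
  print(z,'gap',np.linalg.norm(Q[0]-Q[1]),'gap far',np.linalg.norm(Q[2]-Q[3]),'mouth mid',m,'yaw',np.degrees(np.arctan2(d[1],d[0])),'perp', np.degrees(np.arctan2(*(Q[1]-Q[0])[[1,0]]))-90,'outer',np.linalg.norm(Q[4]-Q[5]))
B=f([[139,352],[395,352],[152,542],[386,542]],3);m=(B[0]+B[1])/2;e=(B[2]+B[3])/2;d=e-m;print('base',B.round(1),'mid',m,'yaw',np.degrees(np.arctan2(d[1],d[0])))
```

```text
[[ 456.6 -159.4   60. ]
 [ 467.7  -99.8   60. ]
 [ 575.9 -119.4   60. ]
 [ 565.1 -179.7   60. ]] pan c [ 516.32744965 -139.58941438   60.        ] -10.444909015870575 60.66988059286408 110.33531146406561
77 gap 34.563400841097135 gap far 35.19822647125058 mouth mid [ 594.31165247 -158.57606073   77.        ] yaw -10.024955124858256 perp -10.103748938990435 outer 80.43061129587127
80 gap 34.16866105494824 gap far 34.79623650348209 mouth mid [ 593.62392071 -158.32518282   80.        ] yaw -10.024955124858263 perp -10.103748938990506 outer 79.51203379683628
83 gap 33.7739212687993 gap far 34.394246535713584 mouth mid [ 592.93618895 -158.07430491   83.        ] yaw -10.024955124858261 perp -10.103748938990407 outer 78.5934562978013
base [[ 582.3 -225.6    3. ]
 [ 606.4  -91.3    3. ]
 [ 693.6 -245.6    3. ]
 [ 716.8 -110.2    3. ]] mid [ 594.32229829 -158.47839571    3.        ] yaw -9.935244267205771
```

>>> {"fn": "play_rows", "kwargs": {
  "series": [
    {"dx": -4, "dy": 0.6, "dz": 0, "wx": 0.6, "wy": -0.2, "wz": 0, "claw": 0.2},
    {"dx": -4, "dy": 0.6, "dz": 0, "wx": 0, "wy": 0, "wz": 0, "claw": 0.2},
    {"dx": -4, "dy": 0.6, "dz": 0, "wx": 0, "wy": 0, "wz": 0, "claw": 0.2},
    {"dx": -3.5, "dy": 0.6, "dz": 0, "wx": 0, "wy": 0, "wz": 0, "claw": 0.2},
    {"dx": -1, "dy": 0.2, "dz": 0, "wx": 0, "wy": 0, "wz": 0, "claw": 0.2}
  ]
}}

```text
time: 10.05
tool_pos: [431.0, -123.2, 207.1]
ee_rot: [-0.003, 0.089, 0.996, 0.001]
ft_force: [-0.2, 0.1, 0.4]
grip_width: 51.3
```

```bash
python3 st.py
```

```text
t 10.05 pos [ 431.  -123.2  207.1] yaw -10.25 z [-0.0068  0.0017 -1.    ] F [-0.2  0.1  0.4] M [ 0.01 -0.05  0.01] w 51.3
```

>>> {"fn": "play_rows", "kwargs": {
  "series": [
    {"dx": 0.6, "dy": -0.2, "dz": -3, "wx": -0.1, "wy": -0.4, "wz": -0.1, "claw": 0.2},
    {"dx": 0, "dy": 0, "dz": -3, "wx": 0, "wy": 0, "wz": 0, "claw": 0.2},
    {"dx": 0, "dy": 0, "dz": -3, "wx": 0, "wy": 0, "wz": 0, "claw": 0.2},
    {"dx": 0, "dy": 0, "dz": -1.5, "wx": 0, "wy": 0, "wz": 0, "claw": 0.2},
    {"dx": 0, "dy": 0, "dz": 0, "wx": 0, "wy": 0, "wz": 0, "claw": 0.2}
  ]
}}

```text
time: 10.55
tool_pos: [433.7, -124.8, 100.8]
ee_rot: [0.003, 0.091, 0.996, -0.001]
ft_force: [0.6, 0.6, 1.0]
grip_width: 51.7
```

```bash
python3 st.py
```

```text
t 10.55 pos [ 433.7 -124.8  100.8] yaw -10.41 z [ 0.0058 -0.0017 -1.    ] F [0.6 0.6 1. ] M [0.03 0.06 0.01] w 51.7
```

>>> {"fn": "play_rows", "kwargs": {
  "series": [
    {"dx": 0.35, "dy": -0.05, "dz": -1.5, "wx": 0.1, "wy": 0.3, "wz": 0, "claw": 0.2},
    {"dx": 0, "dy": 0, "dz": -1.8, "wx": 0, "wy": 0, "wz": 0, "claw": 0.1},
    {"dx": 0, "dy": 0, "dz": -1, "wx": 0, "wy": 0, "wz": 0, "claw": 0},
    {"dx": 0, "dy": 0, "dz": -0.2, "wx": 0, "wy": 0, "wz": 0, "claw": -0.2},
    {"dx": 0, "dy": 0, "dz": 0, "wx": 0, "wy": 0, "wz": 0, "claw": -0.3}
  ]
}}

```text
time: 11.05
tool_pos: [438.9, -125.8, 57.6]
ee_rot: [0.002, 0.091, 0.996, -0.0]
ft_force: [0.2, -0.5, -0.1]
grip_width: 30.0
```

Run:
```python
import st
from h import *
s=snap('wrist','w5.png')
I=cv2.cvtColor(s['frame'],cv2.COLOR_RGB2BGR)[150:420,130:430];cv2.imwrite('pics/w5c.png',cv2.resize(I,None,fx=2,fy=2,interpolation=cv2.INTER_CUBIC))
```

```text
t 11.05 pos [ 438.9 -125.8   57.6] yaw -10.42 z [ 4.e-03 -8.e-04 -1.e+00] F [ 0.2 -0.5 -0.1] M [-0.05  0.03 -0.04] w 30.0
```

View pics/w5c.png

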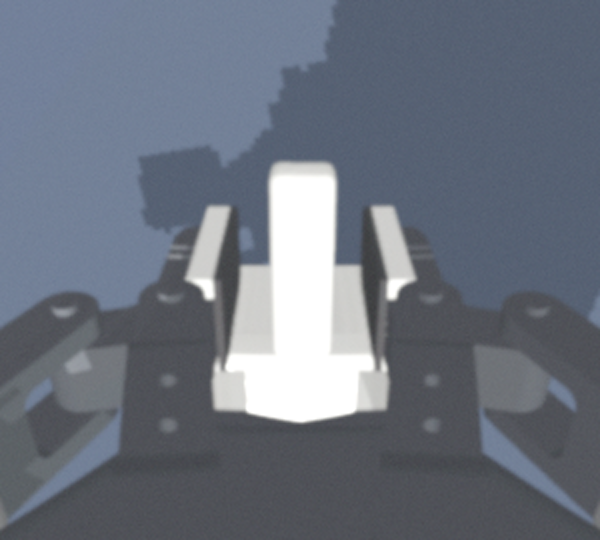

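The handle lies centred between the fingers (column 302, finger midpoint 305). I'll lower a little and close.

>>> {"fn": "play_rows", "kwargs": {
  "series": [
    {"dx": 0, "dy": 0, "dz": -0.5, "wx": 0, "wy": 0.2, "wz": 0, "claw": -0.3},
    {"dx": 0, "dy": 0, "dz": -0.2, "wx": 0, "wy": 0, "wz": 0, "claw": -0.4},
    {"dx": 0, "dy": 0, "dz": 0, "wx": 0, "wy": 0, "wz": 0, "claw": -0.6},
    {"dx": 0, "dy": 0, "dz": 0, "wx": 0, "wy": 0, "wz": 0, "claw": -0.8},
    {"dx": 0, "dy": 0, "dz": 0, "wx": 0, "wy": 0, "wz": 0, "claw": -0.9}
  ],
  "newtons": 30
}}

```text
time: 11.6
tool_pos: [440.1, -126.2, 52.1]
ee_rot: [0.002, 0.091, 0.996, -0.001]
ft_force: [0.5, 0.6, -1.1]
grip_width: 13.3
```

```bash
python3 st.py
```

```text
t 11.6 pos [ 440.1 -126.2   52.1] yaw -10.42 z [ 0.0035 -0.0018 -1.    ] F [ 0.5  0.6 -1.1] M [ 0.07 -0.07  0.03] w 13.3
```

>>> {"fn": "play_rows", "kwargs": {
  "series": [
    {"dx": 0, "dy": -0.3, "dz": 0, "wx": 0, "wy": 0, "wz": 0.3, "claw": -0.9},
    {"dx": 0, "dy": -0.2, "dz": 0, "wx": 0, "wy": 0, "wz": 0, "claw": -0.9},
    {"dx": 0, "dy": 0, "dz": 0, "wx": 0, "wy": 0, "wz": 0, "claw": -0.9}
  ]
}}

```text
time: 11.9
tool_pos: [440.0, -131.3, 52.1]
ee_rot: [0.002, 0.088, 0.996, -0.0]
ft_force: [-0.0, 0.6, -1.3]
grip_width: 13.1
```

```bash
cat >> st.py <<'E'
p=q['tool_pos'][:2]-[643.5,-167.2];c_,s_=np.cos(np.radians(10.05)),np.sin(np.radians(10.05))
print('runner frame',(p@[c_,-s_]).round(1),(p@[s_,c_]).round(1))
E
python3 st.py
```

```text
t 11.9 pos [ 440.  -131.3   52.1] yaw -10.06 z [ 0.0033 -0.0013 -1.    ] F [-0.   0.6 -1.3] M [0.12 0.   0.02] w 13.1
runner frame -206.7 -0.2
```

>>> {"fn": "play_rows", "kwargs": {
  "series": [
    {"dx": 0.5, "dy": -0.09, "dz": 0, "wx": 0, "wy": 0, "wz": 0, "claw": -0.9},
    {"dx": 0.8, "dy": -0.14, "dz": 0, "wx": 0, "wy": 0, "wz": 0, "claw": -0.9},
    {"dx": 0.8, "dy": -0.14, "dz": 0, "wx": 0, "wy": 0, "wz": 0, "claw": -0.9},
    {"dx": 0, "dy": 0, "dz": 0, "wx": 0, "wy": 0, "wz": 0, "claw": -0.9}
  ]
}}

```text
time: 12.3
tool_pos: [462.6, -135.7, 52.2]
ee_rot: [0.002, 0.088, 0.996, -0.001]
ft_force: [0.0, -0.4, -0.7]
grip_width: 13.5
```

Run:
```python
import st
from h import *
s=snap('scene');d=snap('side')
a=cv2.resize(s['frame'][210:320,210:330],None,fx=3.3,fy=3.3,interpolation=2)
b=cv2.resize(d['frame'][200:310,240:360],None,fx=3.3,fy=3.3,interpolation=2)
cv2.imwrite('pics/v2.png',cv2.cvtColor(np.hstack([a,b]),cv2.COLOR_RGB2BGR))
```

```text
t 12.3 pos [ 462.6 -135.7   52.2] yaw -10.11 z [ 0.0029 -0.0017 -1.    ] F [ 0.  -0.4 -0.7] M [-0.03 -0.1  -0.  ] w 13.5
runner frame -183.6 -0.5
```

View pics/v2.png

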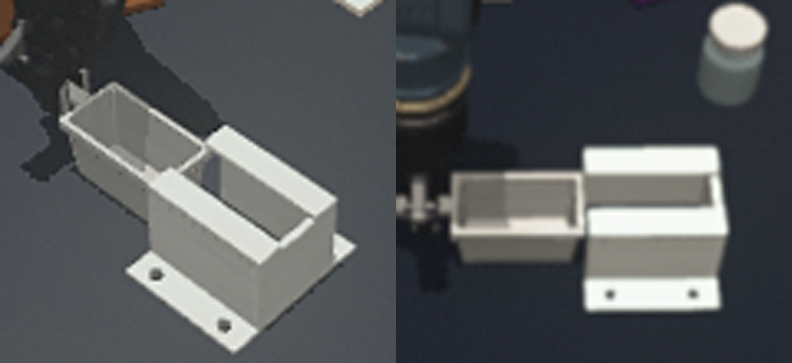

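The pan stands level at the mouth and in line with the runner. Sliding on.

>>> {"fn": "play_rows", "kwargs": {
  "series": [
    {"dx": 0.8, "dy": -0.09, "dz": 0, "wx": 0, "wy": 0, "wz": 0, "claw": -0.9},
    {"dx": 0.8, "dy": -0.14, "dz": 0, "wx": 0, "wy": 0, "wz": 0, "claw": -0.9},
    {"dx": 0.8, "dy": -0.14, "dz": 0, "wx": 0, "wy": 0, "wz": 0, "claw": -0.9},
    {"dx": 0, "dy": 0, "dz": 0, "wx": 0, "wy": 0, "wz": 0, "claw": -0.9}
  ]
}}

```text
time: 12.8
tool_pos: [485.5, -139.0, 52.1]
ee_rot: [-0.0, 0.088, 0.996, -0.001]
ft_force: [1.6, -0.0, -1.1]
grip_width: 13.2
```

```bash
python3 st.py
```

```text
t 12.8 pos [ 485.5 -139.    52.1] yaw -10.11 z [-2.0e-04 -1.1e-03 -1.0e+00] F [ 1.6 -0.  -1.1] M [-0.05 -0.21 -0.02] w 13.2
runner frame -160.5 0.2
```

>>> {"fn": "play_rows", "kwargs": {
  "series": [
    {"dx": 0.8, "dy": -0.14, "dz": 0, "wx": 0, "wy": 0, "wz": 0, "claw": -0.9},
    {"dx": 0.8, "dy": -0.14, "dz": 0, "wx": 0, "wy": 0, "wz": 0, "claw": -0.9},
    {"dx": 0.8, "dy": -0.14, "dz": 0, "wx": 0, "wy": 0, "wz": 0, "claw": -0.9},
    {"dx": 0, "dy": 0, "dz": 0, "wx": 0, "wy": 0, "wz": 0, "claw": -0.9}
  ]
}}

```text
time: 13.2
tool_pos: [510.1, -143.3, 52.1]
ee_rot: [-0.001, 0.088, 0.996, -0.0]
ft_force: [0.4, 0.1, -1.1]
grip_width: 13.2
```

```bash
python3 st.py
```

```text
t 13.2 pos [ 510.1 -143.3   52.1] yaw -10.11 z [-2.e-03 -8.e-04 -1.e+00] F [ 0.4  0.1 -1.1] M [-0.09 -0.23  0.  ] w 13.2
runner frame -135.5 0.3
```

>>> {"fn": "play_rows", "kwargs": {
  "series": [
    {"dx": 0.8, "dy": -0.15, "dz": 0, "wx": 0, "wy": 0, "wz": 0, "claw": -0.9},
    {"dx": 0.8, "dy": -0.15, "dz": 0, "wx": 0, "wy": 0, "wz": 0, "claw": -0.9},
    {"dx": 0.8, "dy": -0.15, "dz": 0, "wx": 0, "wy": 0, "wz": 0, "claw": -0.9},
    {"dx": 0.8, "dy": -0.15, "dz": 0, "wx": 0, "wy": 0, "wz": 0, "claw": -0.9},
    {"dx": 0, "dy": 0, "dz": 0, "wx": 0, "wy": 0, "wz": 0, "claw": -0.9}
  ]
}}

```text
time: 13.7
tool_pos: [543.3, -149.4, 52.1]
ee_rot: [-0.002, 0.088, 0.996, -0.0]
ft_force: [2.1, -0.5, 1.2]
grip_width: 13.3
```

```bash
python3 st.py
```

```text
t 13.7 pos [ 543.3 -149.4   52.1] yaw -10.11 z [-3.8e-03 -4.0e-04 -1.0e+00] F [ 2.1 -0.5  1.2] M [-0.12 -0.52  0.01] w 13.3
runner frame -101.8 0.0
```

>>> {"fn": "play_rows", "kwargs": {
  "series": [
    {"dx": 0.7, "dy": -0.12, "dz": 0, "wx": 0, "wy": 0, "wz": 0, "claw": -0.9},
    {"dx": 0.7, "dy": -0.12, "dz": 0, "wx": 0, "wy": 0, "wz": 0, "claw": -0.9},
    {"dx": 0, "dy": 0, "dz": 0, "wx": 0, "wy": 0, "wz": 0, "claw": -0.9}
  ]
}}

```text
time: 14.0
tool_pos: [557.8, -151.9, 52.1]
ee_rot: [-0.002, 0.088, 0.996, -0.0]
ft_force: [2.5, -0.6, 1.1]
grip_width: 13.4
```

```bash
python3 st.py
```

```text
t 14.0 pos [ 557.8 -151.9   52.1] yaw -10.11 z [-4.4e-03 -3.0e-04 -1.0e+00] F [ 2.5 -0.6  1.1] M [-0.14 -0.51  0.02] w 13.4
runner frame -87.1 0.1
```

>>> {"fn": "play_rows", "kwargs": {
  "series": [
    {"dx": 0.3, "dy": -0.05, "dz": 0, "wx": 0, "wy": -0.2, "wz": 0, "claw": -0.9},
    {"dx": 0.3, "dy": -0.05, "dz": 0, "wx": 0, "wy": 0, "wz": 0, "claw": -0.9}
  ]
}}

```text
time: 14.2
tool_pos: [562.9, -152.7, 52.1]
ee_rot: [-0.001, 0.088, 0.996, -0.0]
ft_force: [-3.5, 0.8, 4.1]
grip_width: 13.3
```

```bash
python3 st.py
```

```text
t 14.2 pos [ 562.9 -152.7   52.1] yaw -10.11 z [-0.0025  0.     -1.    ] F [-3.5  0.8  4.1] M [0.05 0.57 0.04] w 13.3
runner frame -81.9 0.2
```

>>> {"fn": "play_rows", "kwargs": {
  "series": [
    {"dx": 0.2, "dy": -0.03, "dz": 0, "wx": 0, "wy": 0, "wz": 0, "claw": -0.9},
    {"dx": 0, "dy": 0, "dz": 0, "wx": 0, "wy": 0, "wz": 0, "claw": -0.9}
  ]
}}

```text
time: 14.4
tool_pos: [564.9, -153.1, 52.1]
ee_rot: [-0.001, 0.088, 0.996, -0.0]
ft_force: [-1.0, 0.8, 2.2]
grip_width: 12.9
```

```bash
python3 st.py
```

```text
t 14.4 pos [ 564.9 -153.1   52.1] yaw -10.11 z [-0.0028  0.     -1.    ] F [-1.   0.8  2.2] M [0.   0.07 0.06] w 12.9
runner frame -79.8 0.2
```

>>> {"fn": "play_rows", "kwargs": {
  "series": [
    {"dx": 0.2, "dy": -0.03, "dz": 0, "wx": 0, "wy": 0, "wz": 0, "claw": -0.9}
  ]
}}

```text
time: 14.5
tool_pos: [566.6, -153.3, 52.1]
ee_rot: [-0.002, 0.088, 0.996, -0.0]
ft_force: [-4.0, -0.2, 2.7]
grip_width: 13.6
```

```bash
python3 st.py
```

```text
t 14.5 pos [ 566.6 -153.3   52.1] yaw -10.11 z [-3.3e-03  1.0e-04 -1.0e+00] F [-4.  -0.2  2.7] M [0.02 0.49 0.04] w 13.6
runner frame -78.1 0.3
```

>>> {"fn": "play_rows", "kwargs": {
  "series": [
    {"dx": 0.2, "dy": -0.03, "dz": 0, "wx": 0, "wy": 0, "wz": 0, "claw": -0.9}
  ]
}}

```text
time: 14.6
tool_pos: [568.1, -153.5, 52.1]
ee_rot: [-0.002, 0.088, 0.996, -0.0]
ft_force: [-10.7, 0.2, 11.5]
grip_width: 13.0
```

```bash
python3 st.py
```

```text
t 14.6 pos [ 568.1 -153.5   52.1] yaw -10.12 z [-4.3e-03  2.0e-04 -1.0e+00] F [-10.7   0.2  11.5] M [0.3  1.99 0.02] w 13.0
runner frame -76.6 0.3
```

>>> {"fn": "play_rows", "kwargs": {
  "series": [
    {"dx": 0.15, "dy": -0.03, "dz": 0, "wx": 0, "wy": 0, "wz": 0, "claw": -0.9}
  ]
}}

```text
time: 14.7
tool_pos: [568.1, -153.5, 52.0]
ee_rot: [-0.004, 0.088, 0.996, 0.0]
ft_force: [-11.5, 1.7, 12.2]
grip_width: 13.6
```

```bash
python3 st.py
```

```text
t 14.7 pos [ 568.1 -153.5   52. ] yaw -10.12 z [-7.4e-03  8.0e-04 -1.0e+00] F [-11.5   1.7  12.2] M [0.4  2.15 0.02] w 13.6
runner frame -76.7 0.3
```

>>> {"fn": "play_rows", "kwargs": {
  "series": [
    {"dx": 0, "dy": 0, "dz": 0, "wx": 0, "wy": 0, "wz": 0, "claw": -0.9}
  ]
}}

```text
time: 14.8
tool_pos: [568.0, -153.5, 52.1]
ee_rot: [-0.004, 0.088, 0.996, 0.0]
ft_force: [-0.1, 0.3, 0.6]
grip_width: 13.3
```

```bash
python3 st.py
```

```text
t 14.8 pos [ 568.  -153.5   52.1] yaw -10.12 z [-7.7e-03  8.0e-04 -1.0e+00] F [-0.1  0.3  0.6] M [-0.15 -0.26  0.05] w 13.3
runner frame -76.7 0.3
```

Home: the tool stopped against the rear stop at -76.7 (I expected -77.4). Release and rise.

>>> {"fn": "play_rows", "kwargs": {
  "series": [
    {"dx": 0, "dy": 0, "dz": 0, "wx": 0, "wy": 0, "wz": 0, "claw": -0.6},
    {"dx": 0, "dy": 0, "dz": 0, "wx": 0, "wy": 0, "wz": 0, "claw": -0.1},
    {"dx": 0, "dy": 0, "dz": 0, "wx": 0, "wy": 0, "wz": 0, "claw": -0.1},
    {"dx": 0, "dy": 0, "dz": 0, "wx": 0, "wy": 0, "wz": 0, "claw": -0.1}
  ]
}}

```text
time: 15.2
tool_pos: [569.4, -153.8, 51.8]
ee_rot: [-0.003, 0.088, 0.996, 0.0]
ft_force: [1.3, 0.3, -0.0]
grip_width: 38.6
```

```bash
python3 st.py
```

```text
t 15.2 pos [ 569.4 -153.8   51.8] yaw -10.12 z [-5.6e-03  6.0e-04 -1.0e+00] F [ 1.3  0.3 -0. ] M [-0.04 -0.03 -0.01] w 38.6
runner frame -75.3 0.3
```

>>> {"fn": "play_rows", "kwargs": {
  "series": [
    {"dx": 0, "dy": 0, "dz": 1.5, "wx": 0, "wy": 0, "wz": 0, "claw": -0.1},
    {"dx": 0, "dy": 0, "dz": 3, "wx": 0, "wy": 0, "wz": 0, "claw": -0.1},
    {"dx": 0, "dy": 0, "dz": 4, "wx": 0, "wy": 0, "wz": 0, "claw": -0.1},
    {"dx": 0, "dy": 0, "dz": 4, "wx": 0, "wy": 0, "wz": 0, "claw": -0.1},
    {"dx": 0, "dy": 0, "dz": 3, "wx": 0, "wy": 0, "wz": 0, "claw": -0.1}
  ]
}}

```text
time: 15.7
tool_pos: [565.9, -152.7, 206.4]
ee_rot: [-0.008, 0.088, 0.996, 0.001]
ft_force: [0.5, -1.6, -0.6]
grip_width: 38.0
```

>>> {"fn": "play_rows", "kwargs": {
  "series": [
    {"dx": 0, "dy": 0, "dz": 0, "wx": 0, "wy": 0, "wz": 0, "claw": -0.1},
    {"dx": 0, "dy": 0, "dz": 0, "wx": 0, "wy": 0, "wz": 0, "claw": -0.1}
  ]
}}

```text
time: 15.9
tool_pos: [568.0, -153.2, 210.9]
ee_rot: [-0.004, 0.088, 0.996, 0.0]
ft_force: [0.5, 0.3, -0.9]
grip_width: 38.2
```

Run:
```python
import st
from h import *
s=snap('scene','s9.png');d=snap('side','d9.png');w=snap('wrist','w9.png')
a=cv2.resize(s['frame'][140:320,220:380],(400,450),interpolation=2)[:300+150]
b=cv2.resize(d['frame'][140:320,210:370],(400,450),interpolation=2)
o=np.hstack([a,b])
np.save('/tmp/x.npy',o)
c=cv2.resize(w['frame'][150:390,100:460],(400,267),interpolation=2)
o=cv2.resize(o,(560,315));c=cv2.resize(w['frame'][60:345,150:410],(260,285))
out=np.zeros((600,560,3),np.uint8);out[:315]=o;out[315:,:260]=c;out[315:,270:530]=cv2.resize(d['frame'],(260,285))
cv2.imwrite('pics/v3.png',cv2.cvtColor(out,cv2.COLOR_RGB2BGR))
```

```text
t 15.9 pos [ 568.  -153.2  210.9] yaw -10.11 z [-0.0078  0.0013 -1.    ] F [ 0.5  0.3 -0.9] M [ 0.01 -0.03  0.01] w 38.2
runner frame -76.8 0.6
```

View pics/v3.png

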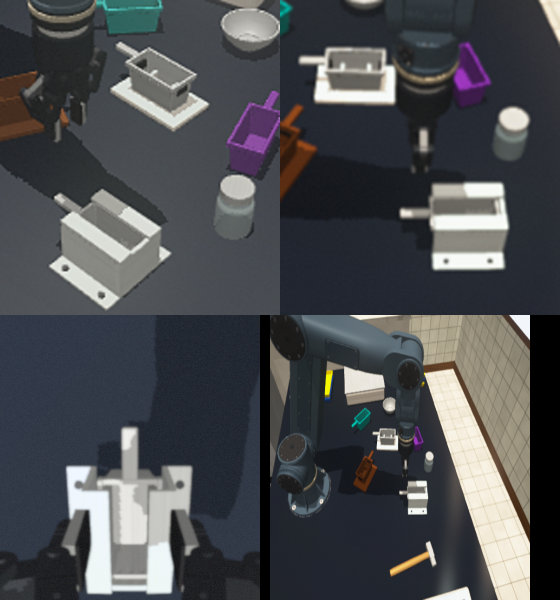

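Run:
```python
from h import *
s=load('wrist')
P=onplane(s,[[280,172],[280,231]],60,True)[:,:2]-[643.5,-167.2]
c,k=np.cos(np.radians(10.05)),np.sin(np.radians(10.05))
print(P@[c,-k],P@[k,c])
# precise handle tip: brightness profile along the column
g=s['frame'].astype(float).mean(2);print(g[160:182,276:285].mean(1).round())
# stand shift: compare patches before/after in the scene view
b=cv2.imread('pics/s1.png').mean(2);a=s2=load('scene')['frame'].mean(2)
for n,(y,x,h,w) in dict(stand=(192,282,20,58),bowl=(145,345,26,38),jar=(240,342,38,28),mallet=(318,138,65,108)).items():
  t=b[y:y+h,x:x+w].astype('f4');r=cv2.matchTemplate(a[y-4:y+h+4,x-4:x+w+4].astype('f4'),t,cv2.TM_CCOEFF_NORMED);m=cv2.minMaxLoc(r);print(n,m[1],np.array(m[3])-4)
```

```text
[-102.28568083  -47.9421501 ] [1.14199793 1.15403608]
[ 59.  59.  59.  59.  58.  55.  50.  47.  48.  49.  57.  84. 128. 175.
 208. 226. 233. 235. 234. 231. 227. 223.]
stand 0.9727619290351868 [0 0]
bowl 0.9998197555541992 [0 0]
jar 0.9997883439064026 [0 0]
mallet 0.999610424041748 [0 0]
```

Run:
```python
from h import *
b=cv2.imread('pics/scene0.png').mean(2).astype('f4');a=cv2.imread('pics/s9.png').mean(2).astype('f4')
t=b[195:216,305:342];r=cv2.matchTemplate(a[191:220,301:346],t,cv2.TM_CCOEFF_NORMED);m=cv2.minMaxLoc(r);print(m[1],np.array(m[3])-4)
print(env.close_job())
```

```text
0.9964614510536194 [0 0]
the job is handed in; nothing more can be done
None
```

I lifted the top pan straight out of the stack and stood it in front of the runner. I let go, took it again by its stub handle and slid it under the ledges to the rear stop. I then released it, raised the arm clear and handed the job in at about 16 s.

**Final position:** the last push met about 11 N and the tool stopped advancing. The handle tip measures -102.3 mm in the runner's frame, against -102 mm for fully home, and about 1 mm off centre.

**Surroundings:** image matching shows no pixel shift of the stand's base from the start to the end. The bowl, jar and mallet show none between the lift and the end.

**Checks that disagreed or fell short:**
- **Cameras:** the fixed cameras and the wrist camera differed by about 3 mm on where the pan was. I used the wrist camera.
- **Front rim:** my direct reading of its front edge gave -48 mm instead of -55 mm. I think I picked up the runner's ledge edge, so I did not count it.
- **Force when setting down:** when I set the pan on the counter, the wrist force briefly reached 41 N upward through the gripped pan. This is below the 120 N wrist limit. I don't believe the 40 N limit applies, since it covers the arm or gripper body pressing on something.

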